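# Set the sample disc's flat against the alignment bar

### The job

Get the flat-edged orange disc ready for measuring: with a fingertip, gently turn and slide it on the black stage until its flat lies flush against the steel alignment bar, and press it home there with a light push of about 6 newtons for half a second. Only then slide the blue keeper gently up against the opposite rim, so that it touches and holds the disc there. The disc chips easily, so never press it hard, and leave everything else on the desk alone.

Things in the scene. Friction and masses are not known exactly. Their poses are not given: they have to be found in the camera images.
- stage: fixed black plate, 270 (x) x 210 (y) x 12 mm high, on the desk; origin at the centre of its underside. The steel alignment bar stands across it near its +x end. The keeper slides along the stage's x axis (at y = 0) on the -x side.
- disc: loose orange disc with one flat edge, 110 mm diameter (radius 55), 10 mm thick, about 125 g, lying flat on the stage; origin at the centre of the round, on its underside. Its x axis points square to the flat: the flat is 44 mm from the origin towards +x and 66 mm long; a white stripe runs along it on top, and a black dot marks the origin. Too wide to grasp. Smooth: slides easily on the plate (friction about 0.25), while rubber fingertips grip its top better.
- disc_top (a point): the point on the disc's top over its origin
- flat_mid (a point): middle of the flat, at half thickness
- flat_left (a point): on the flat, 31 mm from its middle towards the disc's +y, at half thickness
- flat_right (a point): on the flat, 31 mm from its middle towards the disc's -y, at half thickness
- keeper (a joint): travel of the blue keeper towards the bar (m): 0 fully open, at most 0.09; slides with about 2 N of friction and stays where left; it meets a properly seated disc at about 0.07 to 0.08, depending on the bar
- keeper_grip (a point): middle of the keeper's yellow upright fin where it can be pinched from above: 14 mm thick (across the stage's y), 24 mm long (x), its top 11 mm above this point and 55 mm above the desk. Axes as the stage's. The fin's foot block, 30 mm wide across y, tops out 25 mm above the desk, so keep fingertips at least 27 mm above the desk
- keeper_face (a point): centre of the keeper's flat front face (70 mm wide, 14 mm high), which touches the disc's rim; 26 mm ahead of the fin's middle
- gauge_block: bystander: loose steel block 30 x 12 x 20 mm high on the stage near its +y edge; origin at the centre of its underside
- mouse: bystander: black computer mouse, 100 x 60 x 32 mm high; origin at the centre of its underside
- mug: bystander: blue mug, 80 mm wide, 90 mm high; origin at the centre of its underside
- pen_cup: bystander: orange cup, 72 mm wide, 100 mm high; origin at the centre of its underside
- calculator: bystander: grey calculator 140 x 80 x 14 mm; origin at the centre of its underside
- tape_roll: bystander: blue ring of tape, 90 mm wide, 19 mm high, lying flat; origin at the centre of its underside
- screwdriver: bystander: red-handled screwdriver, about 200 mm long, lying on the desk to the left; origin under its middle
- bar: steel alignment bar fixed on the stage, 15 mm thick (x), 100 mm long (y), standing 14 mm above the plate; set a few degrees askew to the stage, differently each time. Origin in the middle of the lower edge of its front face, the face that the disc must lie against, on the plate's top, 12 mm above the desk; its x axis is square to that face and points into the bar, away from the disc and keeper
Not all that is in view belongs to the job. Of the things shaped like the disc, the orange one is meant.

How it is judged:
On the way:
1. the disc's flat lies flush against the bar and is pressed home there with 2.5 N or more, while the keeper is still open (x of each of flat_left, flat_right in the frame of bar above -0.002 m and y of flat_mid in the frame of bar between -0.03 and 0.03 m and value of joint keeper below 0.04 m and contact force between disc and bar above 2.5 N), for 0.3 s.
At the end, for the whole second after the job is handed in: the flat lies along the bar, both its ends within 2 mm of the bar's face and its middle within 30 mm of the bar's middle; the disc rests flat on the stage, and the keeper's face is within 2 mm of the disc's opposite rim (x of each of flat_left, flat_right in the frame of bar above -0.002 m and y of flat_mid in the frame of bar between -0.03 and 0.03 m and z of disc in the frame of bar below 0.002 m and x of disc in the frame of keeper_face below 0.057 m and linear speed of disc below 0.005 m/s); the robot touches nothing.
It fails at once if the fingers press the disc with more than 25 N (contact force between the fingers and disc above 25 N).
It fails at once if the disc is forced against the bar with more than 20 N (contact force between disc and bar above 20 N).
It fails at once if the disc is lifted or tipped off the stage (angle between disc's own z axis and vertical above 0.15 rad or z of disc in the frame of bar above 0.012 m or z of disc in the frame of bar below -0.004 m).
It fails at once if something else on the desk is pushed about (distance of any of gauge_block, mouse, mug, calculator, pen_cup, tape_roll, screwdriver from where it was at the start of the episode above 0.015 m).
It also fails if it takes over 72 s, if anything falls off the work surface, if the arm or the gripper's body presses on something with over 40 N, if the wrist force passes 120 N, or if a joint passes its speed limit or range.

### The arm

A 6-joint arm with a two-finger parallel gripper is mounted at the origin on the work surface. World frame = base frame: x ahead of the robot, y to its left, z up, the work surface at z = 0. Lengths are in m, angles in rad, forces in N, time in s.
With the tool pointing down it reaches from about 0.2 to 0.875 m from the base axis. Payload 3.4 kg.
Tool frame: the origin (TCP) lies midway between the tips of the shut fingers; the grasp point (between the pads) lies 19 mm behind it (bot.pinch_z is the distance from the TCP to the grasp point, in m); z points along the fingers, x is the direction in which the jaws open and shut, and the axes are right-handed (so a half turn about z gives the same grasp; the last joint's range is limited). The gripper opens to 94 mm and grips with 3 to 60 N. Pads are 16 mm wide; open, the fingers measure 119 mm over their backs; the gripper's body (75 mm by 177 mm) begins 78 mm behind the grasp point.
Start: joints at [1.04, 0.276, 1.505, -0, 1.361, -0.121], TCP at [0.229, 0.527, 0.205] pointing down, gripper open.
Joint ranges: [-2.89, 2.89], [-0.75, 2.08], [0.22, 2.7], [-1.18, 4.32], [0.11, 2.71], [-2.7, 2.7]. Speed limits (rad/s): [2.57, 2.57, 3.14, 3.14, 3.14, 3.14].

### API

Orientations are given as a unit quaternion [w, x, y, z].
In Python, from rig import telemetry, grab_frame, camera_params, bot, recognise gives the robot as it stands.
- The arm moves only by the tool play_rows, never from a script. Its argument "targets" is a list of rows, each a list of 6 numbers: the shift along the tool's x, y, z in units of 30 mm (1.0 is 30 mm), then the turn, a rotation vector about the tool's x, y, z in degrees. In form: [[x, y, z, wx, wy, wz], ...]. A call has 1 to 12 rows; each row is the pose to reach, as a shift and turn from the pose commanded when the call began, along the tool's axes at that moment; what a row does not reach only later rows make up. A row lasts 1/8 s, in which the tool goes at most 62.5 mm and 10.7 degrees, less where a joint would pass 70% of its speed; a pose out of reach is approached as far as the arm can. A call with a gripper value outside its range is refused whole. "claw" is the finger opening in mm, from 0 to 94, set as the call begins (left out, the last holds). The fingers move at their own pace and stop on an object; the grip force is fixed at half the most. Time passes only in rows, so rows that repeat a pose let the fingers close. It gives the time, the measured TCP pose, the force and the opening at its end, in the units of the state.
- telemetry.observe(): the state, without advancing time (a new reading comes with each control period).
- grab_frame(name): name is "scene" or "top" or "wrist"; returns the picture (480x640x3 uint8, red, green, blue); there is no depth.
- camera_params(name): a dict with "vertical_fov" (degrees; the focal length in pixels is half the picture's height over the tangent of half this angle, whatever the lens; pixels are square), "cx", "cy" (the principal point, pixels), "world_to_cam" (4x4, takes a point from world to camera coordinates); the wrist camera has in their place "T_tool_cam" (4x4, takes a point from camera to tool coordinates, whose origin is the TCP and whose axes are the tool frame's). Camera axes: x right, y down, z forward; pixel columns grow to the right and rows downward; lengths in m; the calibration is good to about 2 mm. A picture is of the moment at which its call begins: read the wrist's pose just before it. camera_params takes no time and is no camera call.
- bot.close_job(): hands the job in, once; it reports no verdict.
Trained networks look in the newest picture that a camera, given by its name, has taken for a name from the list of things; names that differ only in an ending like _2 or _b are one class to them, and where a whole thing is asked for, a point or a joint stands for the part that bears it (a point fixed in the world has none). Each returns a list of dicts, best first, with "confidence" (0 to 1); they miss things now and then, are a little off and sometimes report something else, mostly with a low value. They report only what shows in the picture. A call takes as long as a camera call. They do not tell look-alikes from the thing itself.
- recognise(camera, label): "rect" ([centre column, centre row, width, height] in pixels, round what is visible of it).
The state is a dict: "clock": time; "q": joint angles; "qd": joint speeds; "joint_efforts": joint torques, N m; "tcp_pos": TCP position; "ee_rot": TCP orientation; "wrist_force": force on the tool from outside, world axes, zero at the start; "ft_torque": the same for the moment, N m; "finger_gap": opening from 0.0 (shut) to 1.0 (fully open).
Only numpy, scipy, OpenCV 4.12 (cv2) and the standard library are available. Lean on these libraries where they do the work, as an engineer would, in place of code of your own. Each camera call takes 0.05 s, during which the arm holds its last target. There are 200 camera calls.

## Working session

There is one attempt and no reset: what is moved stays moved. The work goes in short steps, Python scripts to look and compute and a tool call to move; the robot and the scene stay as the last step left them, time stands still between calls to the robot, and variables do not carry over. Pictures are saved under pics/ and viewed, about 8 in all and at most 12, crops included, and the job is handed in when it is done.

Besides the shell and the picture viewer there is one more tool, called after "Call:" by a JSON object that holds its "fn" and its "kwargs", one argument or row to a line. play_rows: Moves the arm, as the interface text tells. Its arguments: {"type":"object","properties":{"targets":{"type":"array","items":{"type":"array","items":{"type":"number"}}},"claw":{"type":"number"}},"required":["targets"]}

```bash
ls; mkdir -p pics; python3 - <<'E'
from rig import telemetry, grab_frame, camera_params, bot, recognise
import cv2,numpy as np
s=telemetry.observe(); print(s['clock'],s['tcp_pos'],s['ee_rot'],s['wrist_force'],s['finger_gap'])
for n in ('top','scene'):
    im=grab_frame(n); cv2.imwrite(f'pics/{n}0.png',im[:,:,::-1]); p=camera_params(n); print(n,p['vertical_fov'],p['cx'],p['cy'],np.round(p['world_to_cam'],4).tolist())
    for l in ('disc','bar','keeper','stage','gauge_block'): print(l,[(round(d['confidence'],2),np.round(d['rect']).tolist()) for d in recognise(n,l)][:3])
p=camera_params('wrist');print(p)
E
```

```text
pics
0.0 [0.22882813 0.52689962 0.20461948] [ 4.01793585e-04  8.36193408e-01  5.48433943e-01 -7.96253952e-04] [ 0.11898214  0.74328186 -0.5482093 ] 1.0027144376184396
top 46.75040807210142 318.0852960600486 238.6255956924611 [[0.0153, -0.9999, -0.0053, -0.01], [-0.9777, -0.0139, -0.2095, 0.5047], [0.2094, 0.0084, -0.9778, 1.2738], [0.0, 0.0, 0.0, 1.0]]
disc [(0.86, [343.0, 209.0, 44.0, 39.0]), (0.73, [421.0, 238.0, 44.0, 46.0]), (0.63, [372.0, 318.0, 49.0, 46.0])]
bar [(0.77, [343.0, 180.0, 42.0, 13.0])]
keeper [(0.53, [339.0, 258.0, 31.0, 20.0])]
stage [(0.75, [338.0, 222.0, 91.0, 111.0])]
gauge_block [(0.48, [307.0, 207.0, 6.0, 17.0]), (0.15, [161.0, 314.0, 29.0, 68.0])]
scene 44.81312759835376 316.54066803302464 248.1476763282002 [[0.1298, 0.9915, -0.0102, -0.0386], [0.8434, -0.1158, -0.5247, -0.4135], [-0.5214, 0.0595, -0.8513, 1.5249], [0.0, 0.0, 0.0, 1.0]]
disc [(0.69, [304.0, 290.0, 57.0, 45.0]), (0.63, [258.0, 192.0, 43.0, 44.0]), (0.57, [412.0, 273.0, 53.0, 49.0])]
bar [(0.76, [308.0, 322.0, 49.0, 11.0])]
keeper [(0.7, [141.0, 287.0, 40.0, 49.0]), (0.6, [502.0, 236.0, 57.0, 62.0]), (0.57, [305.0, 235.0, 38.0, 26.0])]
stage [(0.82, [310.0, 282.0, 112.0, 121.0]), (0.42, [156.0, 347.0, 56.0, 61.0]), (0.3, [525.0, 302.0, 46.0, 55.0])]
gauge_block []
{'vertical_fov': 60.556583805218104, 'cx': 320.18884932813285, 'cy': 238.88787498293937, 'T_tool_cam': array([[ 9.99999653e-01, -2.36281761e-05,  8.32748788e-04,
        -1.42668733e-03],
       [-2.14667264e-04,  9.58533851e-01,  2.84978615e-01,
        -8.21474715e-02],
       [-8.04951427e-04, -2.84978695e-01,  9.58533513e-01,
        -1.78840775e-01],
       [ 0.00000000e+00,  0.00000000e+00,  0.00000000e+00,
         1.00000000e+00]])}
```

```bash
cat > h.py <<'E'
import numpy as np,cv2
from scipy.spatial.transform import Rotation as R
from rig import telemetry, grab_frame, camera_params, bot, recognise
def rot(s): w,x,y,z=s['ee_rot']; return R.from_quat([x,y,z,w])
def cam(n,s=None):
    p=camera_params(n); f=240/np.tan(np.radians(p['vertical_fov']/2))
    if n=='wrist':
        T=np.eye(4);T[:3,:3]=rot(s).as_matrix();T[:3,3]=s['tcp_pos'];W=np.linalg.inv(T@p['T_tool_cam'])
    else: W=p['world_to_cam']
    return f,p['cx'],p['cy'],W
def toW(c,u,v,z):
    f,cx,cy,W=c; d=W[:3,:3].T@np.array([(u-cx)/f,(v-cy)/f,1]); o=-W[:3,:3].T@W[:3,3]
    return o+d*(z-o[2])/d[2]
def toP(c,P):
    f,cx,cy,W=c; q=W[:3,:3]@np.array(P)+W[:3,3]; return cx+f*q[0]/q[2],cy+f*q[1]/q[2]
E
python3 - <<'E'
from h import *
c=cam('top')
for n,u,v,z in (('disc',343,209,.022),('bar',343,180,.026),('keeper',339,258,.03),('stage',338,222,.012)): print(n,toW(c,u,v,z).round(3))
im=cv2.imread('pics/top0.png'); cv2.imwrite('pics/v1.png',cv2.resize(im[140:340,240:500],None,fx=3,fy=3,interpolation=cv2.INTER_CUBIC))
E
```

```text
disc [ 0.587 -0.063  0.022]
bar [ 0.661 -0.062  0.026]
keeper [ 0.463 -0.054  0.03 ]
stage [ 0.557 -0.051  0.012]
```

View pics/top0.png

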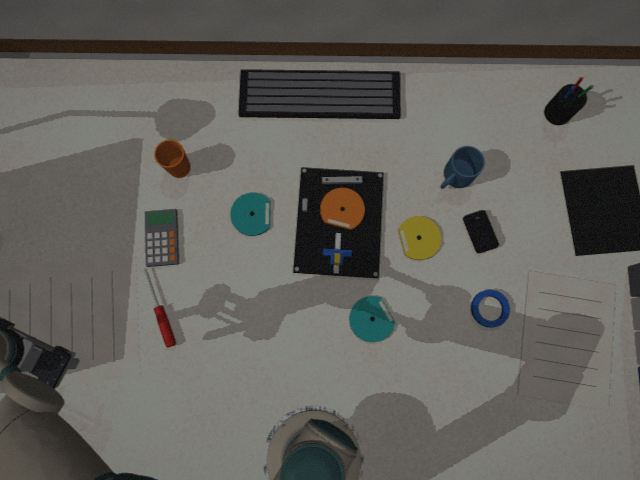

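View pics/v1.png

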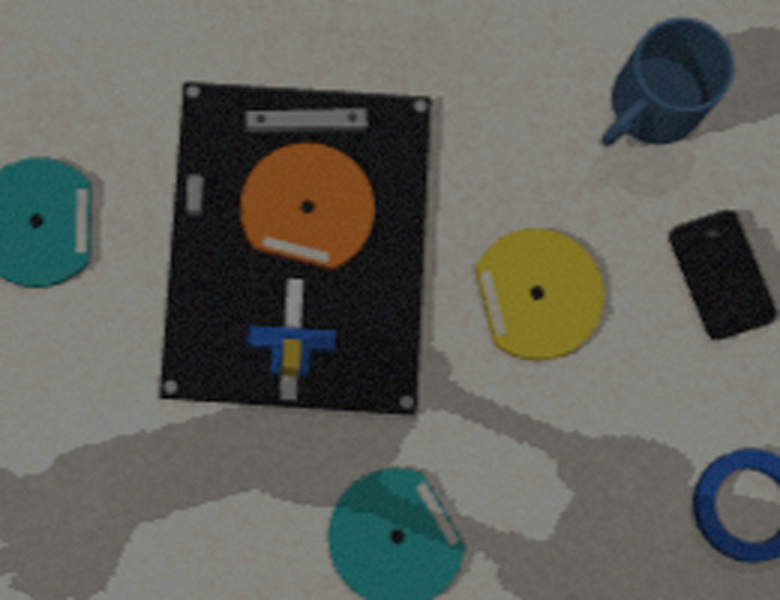

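Full-frame top view: the orange disc is on the stage at (342,209), its stripe facing the robot. The bar is at (343,180), the keeper at (337,255) and the gauge block at (305,205). Possible mix-ups are teal discs at (251,214) and (372,319), a yellow disc at (419,238) and an orange cup at (172,158). The crop confirms (342,209) is the orange disc with the black dot. I'll move above it now.

Call:
{"fn": "play_rows", "kwargs": {
  "targets": [
    [-1.5,2,-1,0,0,0],
    [-3,4,-1,0,0,-2],
    [-4.5,6,-1,0,0,-4],
    [-6,8,-1,0,0,-6],
    [-7.5,9.9,-1,0,0,-8],
    [-9,11.9,-1,0,0,-10],
    [-10.5,13.9,-1,0,0,-12],
    [-12,15.9,-1,0,0,-14],
    [-13,17.2,-1,0,0,-14],
    [-13.6,17.9,-1,0,0,-14],
    [-13.6,17.9,-1,0,0,-14],
    [-13.6,17.9,-1,0,0,-14]
  ],
  "claw": 50
}}

```text
clock: 2.1
tcp_pos: [0.5606, -0.0642, 0.2347]
ee_rot: [0.0, 0.765, 0.644, -0.0]
wrist_force: [1.1, -0.6, -0.9]
finger_gap: 0.526
```

```bash
python3 - <<'E'
from h import *
s=telemetry.observe(); print(s['clock'],s['tcp_pos'],s['q'],rot(s).as_matrix().round(3).tolist(),s['wrist_force'])
im=grab_frame('wrist'); cv2.imwrite('pics/w1.png',im[:,:,::-1]); np.save('w1.npy',np.r_[s['tcp_pos'],s['ee_rot']])
for l in ('disc','bar','keeper','gauge_block'): print(l,[(round(d['confidence'],2),np.round(d['rect']).tolist()) for d in recognise('wrist',l)][:3])
E
```

```text
2.1 [ 0.56064347 -0.064229    0.23472391] [-2.36793160e-01  2.44834725e-01  1.47599048e+00 -8.22229618e-04
  1.42054343e+00 -1.63736931e+00] [[0.169, 0.986, 0.0], [0.986, -0.169, -0.001], [-0.001, 0.0, -1.0]] [ 1.08942583 -0.62306175 -0.92889675]
disc [(0.94, [130.0, 193.0, 113.0, 111.0]), (0.69, [328.0, 233.0, 116.0, 102.0]), (0.64, [204.0, 6.0, 63.0, 13.0])]
bar [(0.59, [332.0, 297.0, 80.0, 34.0]), (0.52, [425.0, 223.0, 19.0, 32.0])]
keeper [(0.86, [321.0, 104.0, 75.0, 51.0])]
gauge_block [(0.84, [424.0, 224.0, 18.0, 31.0])]
```

View pics/w1.png

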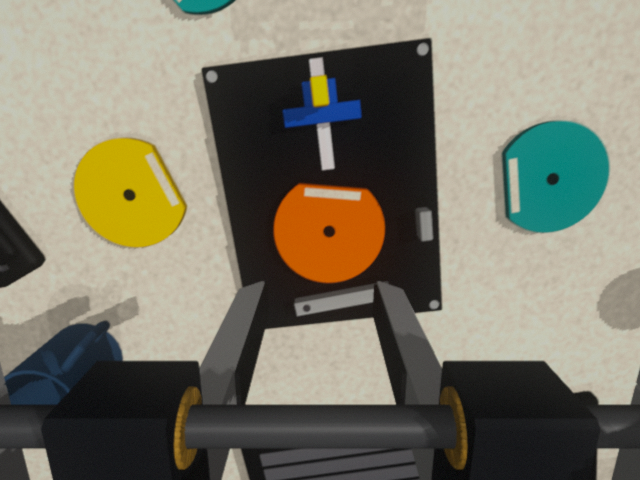

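The wrist view shows the orange disc at (329,231) with its stripe at (333,193). The bar is at (334,300), partly behind the fingers. The keeper's fin is at (319,91) and its face edge at about (322,122), and the gauge block is at (425,224).

```bash
cat >> h.py <<'E'
def line(m,c,z):  # world centre and long-axis dir of blob
    k=cv2.moments(m.astype(np.uint8),True); r=cv2.minAreaRect(np.argwhere(m)[:,::-1].astype(np.float32)); b=cv2.boxPoints(r)
    W=np.array([toW(c,u,v,z) for u,v in b]); e=[W[1]-W[0],W[2]-W[1]]; e=max(e,key=np.linalg.norm)
    return W.mean(0),np.degrees(np.arctan2(e[1],e[0]))%180,W
def discpose(im,c,z=.022):
    hsv=cv2.cvtColor(im,cv2.COLOR_RGB2HSV); o=((hsv[...,0]>5)&(hsv[...,0]<17)&(hsv[...,1]>150)&(hsv[...,2]>60)).astype(np.uint8)
    n,l,st,ce=cv2.connectedComponentsWithStats(o); i=max(range(1,n),key=lambda i:st[i,4])
    h=cv2.convexHull(np.argwhere(l==i)[:,::-1]); f=cv2.fillConvexPoly(np.zeros_like(o),h,1)>0
    inner=cv2.erode(f.astype(np.uint8),np.ones((5,5)))>0
    H=np.array([toW(c,u,v,z)[:2] for u,v in h[:,0]])
    s=inner&(hsv[...,1]<120)&(hsv[...,2]>110); d=inner&(hsv[...,2]<70)
    pd=np.argwhere(d).mean(0)[::-1] if d.any() else [np.nan]*2
    sc,a,_=line(s,c,z); dot=toW(c,*pd,z)
    n=sc-dot; t=np.degrees(np.arctan2(n[1],n[0])); a=a+90; a-=180*round((a-t)/180)
    return dict(dot=dot.round(4),yaw_dot=round(t,1),yaw_stripe=round(a,1),flat_d=round(np.hypot(*n[:2]),4),px=(pd,s.sum(),d.sum()))
E
python3 - <<'E'
from h import *
p=np.load('w1.npy'); s=dict(tcp_pos=p[:3],ee_rot=p[3:]); c=cam('wrist',s)
im=cv2.imread('pics/w1.png')[:,:,::-1].copy()
print(discpose(im,c))
hsv=cv2.cvtColor(im,cv2.COLOR_RGB2HSV)
roi=np.zeros(im.shape[:2],bool); roi[280:325,285:380]=1
y=(hsv[...,0]>22)&(hsv[...,0]<35)&(hsv[...,1]>150); y[:,:280]=0; y[130:]=0
print('fin',*line(y,c,.055)); 
b=(hsv[...,0]>105)&(hsv[...,0]<130)&(hsv[...,1]>150); b[:,:260]=0;b[:,380:]=0;b[140:]=0
print('keeper blue',*line(b,c,.026))
k=(hsv[...,2]<70)  # stage screws given by eye
S=np.array([toW(c,u,v,.012) for u,v in ((211,76),(422,49),(434,305))]); print('stage corners',S.round(4))
e=S[1]-S[0]; print('stage yaw',np.degrees(np.arctan2(e[1],e[0]))-90,'x-dir',np.degrees(np.arctan2(*(S[2]-S[1])[[1,0]])))
print(toP(c,(.66,-.06,.026)))
cv2.imwrite('pics/w1b.png',cv2.resize(im[60:330,260:460,::-1],None,fx=3.5,fy=3.5,interpolation=cv2.INTER_CUBIC)[:,:,:][-595:])
E
```

```text
{'dot': array([ 0.5872, -0.0619,  0.022 ]), 'yaw_dot': np.float64(165.4), 'yaw_stripe': np.float64(165.7), 'flat_d': np.float64(0.0374), 'px': (array([328.65333333, 230.94666667]), np.int64(460), np.int64(75))}
fin [ 0.45877189 -0.04847963  0.055     ] 0.2513106353817551 [[ 0.44673014 -0.05580573  0.055     ]
 [ 0.44705018 -0.04111078  0.055     ]
 [ 0.47079438 -0.04100663  0.055     ]
 [ 0.47051286 -0.05599536  0.055     ]]
keeper blue [ 0.46626372 -0.04961248  0.026     ] 86.93130365898332 [[ 0.44544111 -0.08378725  0.026     ]
 [ 0.44918463 -0.01395859  0.026     ]
 [ 0.48701681 -0.0143991   0.026     ]
 [ 0.48341232 -0.08630497  0.026     ]]
stage corners [[ 0.4273 -0.1439  0.012 ]
 [ 0.4373  0.0479  0.012 ]
 [ 0.6902  0.0356  0.012 ]]
stage yaw -2.9842672500843292 x-dir -2.7907702479462357
(np.float64(342.07076556745983), np.float64(298.9056283650185))
```

View pics/w1b.png

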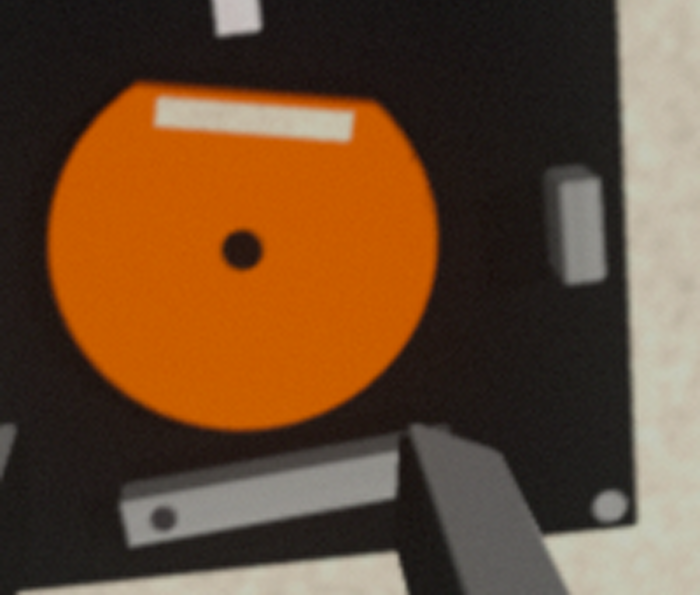

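```bash
python3 - <<'E'
from h import *
p=np.load('w1.npy'); s=dict(tcp_pos=p[:3],ee_rot=p[3:]); c=cam('wrist',s)
A,B=[toW(c,260+u/3.5,160+v/3.5,.026) for u,v in ((122,500),(398,450))]
d=(B-A)/np.linalg.norm(B-A); print('A',A,'B',B,'face normal yaw',np.degrees(np.arctan2(d[1],d[0]))-90)
A,B=[toW(c,260+u/3.5,160+v/3.5,.012) for u,v in ((122,487),(398,434))]
d=(B-A)/np.linalg.norm(B-A); print('foot A',A,'B',B,'face normal yaw',np.degrees(np.arctan2(d[1],d[0]))-90)
t=cam('top')
for u,v in ((246,131),(367,128)): print('top cam front edge end',toW(t,240+u/3,140+v/3,.026))
E
```

```text
A [ 0.65616146 -0.10868386  0.026     ] B [ 0.65409168 -0.02640353  0.026     ] face normal yaw 1.4409815943505038
foot A [ 0.65830516 -0.10993299  0.012     ] B [ 0.65524537 -0.02479713  0.012     ] face normal yaw 2.0583342789733052
top cam front edge end [ 0.65095444 -0.00992762  0.026     ]
top cam front edge end [ 0.65492856 -0.11045225  0.026     ]
```

Call:
{"fn": "play_rows", "kwargs": {
  "targets": [
    [0.11,0.43,1.6,0,0,0],
    [0.23,0.86,3.2,0,0,0],
    [0.23,0.86,4.8,0,0,0],
    [0.23,0.86,6,0,0,0],
    [0.23,0.86,6.6,0,0,0],
    [0.23,0.86,6.6,0,0,0],
    [0.23,0.86,6.6,0,0,0]
  ]
}}

```text
clock: 3.22
tcp_pos: [0.5864, -0.0575, 0.0387]
ee_rot: [0.001, 0.763, 0.647, 0.001]
wrist_force: [0.2, 0.4, 0.5]
finger_gap: 0.534
```

Call:
{"fn": "play_rows", "kwargs": {
  "targets": [
    [-0.14,0.05,0.2,0,0,0],
    [-0.14,0.05,0.4,0,0,0],
    [-0.14,0.05,0.4,0,0,0],
    [-0.14,0.05,0.4,0,0,0]
  ]
}}

```text
clock: 3.72
tcp_pos: [0.5865, -0.0627, 0.0255]
ee_rot: [-0.0, 0.763, 0.646, 0.0]
wrist_force: [-0.3, -0.1, 1.4]
finger_gap: 0.534
```

```bash
python3 - <<'E'
from h import *
s=telemetry.observe(); print(s['tcp_pos'],s['wrist_force'],s['ft_torque'],s['finger_gap'],rot(s).as_matrix()[:,0])
im=grab_frame('wrist'); cv2.imwrite('pics/w2.png',im[:,:,::-1])
E
```

```text
[ 0.5864728  -0.06265837  0.02545474] [-0.3201101  -0.14323258  1.37725993] [-0.00275639  0.01917388  0.01186201] 0.5340073205601076 [1.64894610e-01 9.86311183e-01 1.30103684e-04]
```

View pics/w2.png

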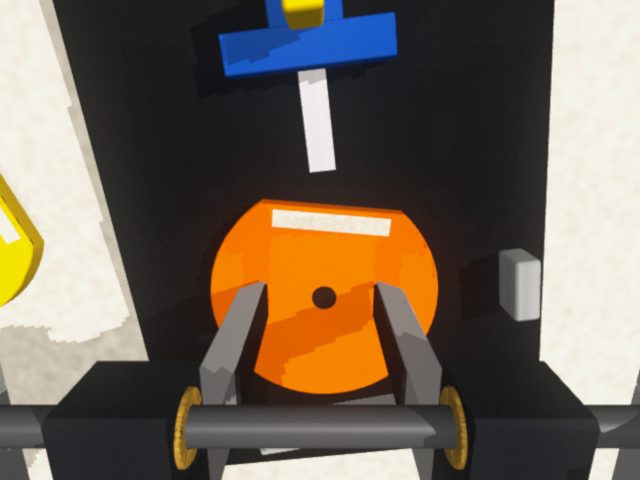

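The fingertips straddle the black dot at (323,298) and sit just above the disc. I'll lower in small steps and watch the force.

Call:
{"fn": "play_rows", "kwargs": {
  "targets": [
    [0,0,0.03,0,0,0],
    [0,0,0.06,0,0,0],
    [0,0,0.09,0,0,0],
    [0,0,0.09,0,0,0]
  ]
}}

```text
clock: 4.28
tcp_pos: [0.5864, -0.0625, 0.0227]
ee_rot: [-0.0, 0.763, 0.646, -0.0]
wrist_force: [0.2, -0.2, -0.3]
finger_gap: 0.533
```

Call:
{"fn": "play_rows", "kwargs": {
  "targets": [
    [0,0,0.015,0,0,0],
    [0,0,0.03,0,0,0],
    [0,0,0.03,0,0,0]
  ]
}}

```text
clock: 4.65
tcp_pos: [0.5865, -0.0626, 0.0223]
ee_rot: [0.0, 0.763, 0.646, 0.0]
wrist_force: [-1.5, 0.5, 4.3]
finger_gap: 0.527
```

Call:
{"fn": "play_rows", "kwargs": {
  "targets": [
    [0,0,0.01,0,0,0],
    [0,0,0.015,0,0,0],
    [0,0,0.015,0,0,0]
  ]
}}

```text
clock: 5.03
tcp_pos: [0.5866, -0.0626, 0.0223]
ee_rot: [0.0, 0.763, 0.646, 0.0]
wrist_force: [-1.4, 0.7, 7.2]
finger_gap: 0.531
```

Call:
{"fn": "play_rows", "kwargs": {
  "targets": [
    [0,0,0,0,0,3],
    [0,0,0,0,0,7],
    [0,0,0,0,0,11],
    [0,0,0,0,0,16],
    [0,0,0,0,0,21],
    [0,0,0,0,0,26],
    [0,0,0,0,0,30],
    [0,0,0,0,0,30]
  ]
}}

```text
clock: 6.02
tcp_pos: [0.5876, -0.0629, 0.0223]
ee_rot: [0.001, 0.904, 0.427, 0.001]
wrist_force: [0.0, 0.1, 5.0]
finger_gap: 0.532
```

```bash
python3 - <<'E'
from h import *
s=telemetry.observe(); print(s['tcp_pos'],s['wrist_force'],s['ft_torque'],np.degrees(np.arctan2(*rot(s).as_matrix()[[1,0],0])))
im=grab_frame('top'); cv2.imwrite('pics/t2.png',im[:,:,::-1])
try: print(discpose(im,cam('top')))
except Exception as e: print(e)
s=telemetry.observe();im=grab_frame('wrist'); cv2.imwrite('pics/w3.png',im[:,:,::-1]); print(discpose(im,cam('wrist',s)))
E
```

```text
[ 0.58759248 -0.06287485  0.02225985] [0.01136321 0.06342275 4.95639066] [-0.0643864   0.05793494 -0.0093795 ] 50.4954212543291
{'dot': array([0.7001, 0.3646, 0.022 ]), 'yaw_dot': np.float64(47.6), 'yaw_stripe': np.float64(90.0), 'flat_d': np.float64(0.6819), 'px': (array([173.93, 163.6 ]), np.int64(0), np.int64(200))}
{'dot': array([ 0.602 , -0.0734,  0.022 ]), 'yaw_dot': np.float64(141.4), 'yaw_stripe': np.float64(138.7), 'flat_d': np.float64(0.0221), 'px': (array([324.23465211, 330.24420191]), np.int64(5438), np.int64(2199))}
```

Call:
{"fn": "play_rows", "kwargs": {
  "targets": [
    [0,0,0.01,0,0,3],
    [0,0,0.01,0,0,8],
    [0,0,0.01,0,0,13],
    [0,0,0.01,0,0,19],
    [0,0,0.01,0,0,25],
    [0,0,0.01,0,0,31],
    [0,0,0.01,0,0,37],
    [0,0,0.01,0,0,43],
    [0,0,0.01,0,0,49],
    [0,0,0.01,0,0,55],
    [0,0,0.01,0,0,60],
    [0,0,0.01,0,0,60]
  ]
}}

```text
clock: 7.62
tcp_pos: [0.5879, -0.0636, 0.0223]
ee_rot: [0.001, 0.997, -0.083, 0.002]
wrist_force: [-0.4, -1.8, 6.5]
finger_gap: 0.533
```

```bash
python3 - <<'E'
from h import *
s=telemetry.observe();im=grab_frame('wrist'); cv2.imwrite('pics/w4.png',im[:,:,::-1]); print(discpose(im,cam('wrist',s)),np.degrees(np.arctan2(*rot(s).as_matrix()[[1,0],0])))
E
```

```text
{'dot': array([ 0.5843, -0.0771,  0.022 ]), 'yaw_dot': np.float64(115.3), 'yaw_stripe': np.float64(32.3), 'flat_d': np.float64(0.0082), 'px': (array([315.66335157, 323.04226753]), np.int64(5011), np.int64(2011))} -9.480187367913917
```

View pics/w4.png

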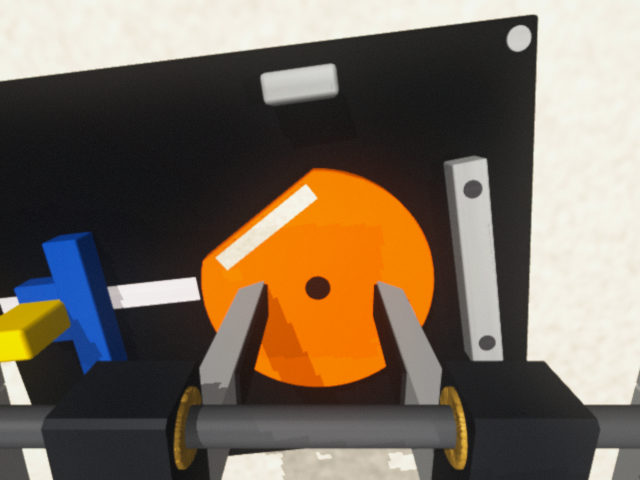

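The disc is still centred under the fingers with its dot at (317,288). The stripe runs from (222,265) to (312,190), so it turned less than the tool did and slipped. I'll measure it properly, then press a little harder.

```bash
cat >> h.py <<'E'
def pose2(im,c,z=.022,show=False):
    hsv=cv2.cvtColor(im,cv2.COLOR_RGB2HSV).astype(int); o=((hsv[...,0]>4)&(hsv[...,0]<19)&(hsv[...,1]>150)&(hsv[...,2]>60)).astype(np.uint8)
    o[380:]=0
    n,l,st,_=cv2.connectedComponentsWithStats(o); i=max(range(1,n),key=lambda i:st[i,4])
    f=cv2.fillConvexPoly(np.zeros_like(o),cv2.convexHull(np.argwhere(l==i)[:,::-1]),1)
    f=cv2.erode(f,np.ones((5,5)))
    def best(m,ok):
        n,l,st,ce=cv2.connectedComponentsWithStats((m&(f>0)).astype(np.uint8)); L=[]
        for k in range(1,n):
            if st[k,4]<30: continue
            W,a,B=line(l==k,c,z); e=sorted([np.linalg.norm(B[1]-B[0]),np.linalg.norm(B[2]-B[1])]); L.append((ok(e),W,a,[round(x*1e3,1) for x in e]))
        return min(L,key=lambda t:t[0]) if L else None
    S=best((hsv[...,2]>120)&(hsv[...,1]<110),lambda e:abs(e[0]-.008)+abs(e[1]-.056))
    D=best(hsv[...,2]<75,lambda e:abs(e[0]-.011)+abs(e[1]-.011))
    r={'stripe':None if S is None else (S[1].round(4),round(S[2],1),S[3]),'dot':None if D is None else (D[1].round(4),D[3])}
    if S and D:
        v=S[1]-D[1]; t=np.degrees(np.arctan2(v[1],v[0])); a=S[2]+90; a-=180*round((a-t)/180); r['yaw']=(round(t,1),round(a,1),round(np.hypot(*v[:2]),4))
    return r
E
python3 - <<'E'
from h import *
s=telemetry.observe(); c=cam('wrist',s)
for n in ('w4',): print(pose2(cv2.imread(f'pics/{n}.png')[:,:,::-1].copy(),c))
print(s['q'],s['ft_torque'])
E
```

```text
{'stripe': (array([ 0.5697, -0.0264,  0.022 ]), np.float64(29.1), [np.float64(8.1), np.float64(54.0)]), 'dot': (array([ 0.5883, -0.0589,  0.022 ]), [np.float64(9.7), np.float64(9.8)]), 'yaw': (np.float64(119.8), np.float64(119.1), np.float64(0.0375))}
[-2.24684371e-01  4.52269318e-01  1.72787813e+00 -1.26759650e-03
  9.57940600e-01 -5.89139769e-02] [-0.25967879  0.2384251   0.08062285]
```

Call:
{"fn": "play_rows", "kwargs": {
  "targets": [
    [0,0,0.01,0,0,0],
    [0,0,0.02,0,0,0],
    [0,0,0.02,0,0,0]
  ]
}}

```text
clock: 8.05
tcp_pos: [0.5879, -0.0636, 0.0222]
ee_rot: [0.001, 0.997, -0.082, 0.002]
wrist_force: [-1.0, -1.3, 9.5]
finger_gap: 0.532
```

Call:
{"fn": "play_rows", "kwargs": {
  "targets": [
    [0,0,0.01,0,0,2],
    [0,0,0.01,0,0,6],
    [0,0,0.01,0,0,10],
    [0,0,0.01,0,0,14],
    [0,0,0.01,0,0,18],
    [0,0,0.01,0,0,22],
    [0,0,0.01,0,0,26],
    [0,0,0.01,0,0,30],
    [0,0,0.01,0,0,34],
    [0,0,0.01,0,0,38],
    [0,0,0.01,0,0,40],
    [0,0,0.01,0,0,40]
  ]
}}

```text
clock: 9.55
tcp_pos: [0.5875, -0.0638, 0.0222]
ee_rot: [0.0, 0.908, -0.418, 0.002]
wrist_force: [-2.3, -1.9, 11.9]
finger_gap: 0.534
```

```bash
cat > m.py <<'E'
from h import *
import sys
s=telemetry.observe();im=grab_frame('wrist'); cv2.imwrite(f'pics/{sys.argv[1]}.png',im[:,:,::-1]); print(pose2(im,cam('wrist',s)),'tool yaw',np.degrees(np.arctan2(*rot(s).as_matrix()[[1,0],0])),s['tcp_pos'],'F',s['wrist_force'],'M',s['ft_torque'],'q6',s['q'][5])
E
python3 m.py w5
```

```text
{'stripe': (array([ 0.5697, -0.0328,  0.022 ]), np.float64(29.5), [np.float64(18.4), np.float64(61.3)]), 'dot': (array([ 0.588 , -0.0589,  0.022 ]), [np.float64(9.7), np.float64(9.8)]), 'yaw': (np.float64(125.0), np.float64(119.5), np.float64(0.0319))} tool yaw -49.44359898830192 [ 0.5875104  -0.06382085  0.02222746] F [-2.28325514 -1.90979853 11.86750964] M [-0.25334253  0.76278115  0.07096425] q6 0.6391720781254674
```

View pics/w5.png

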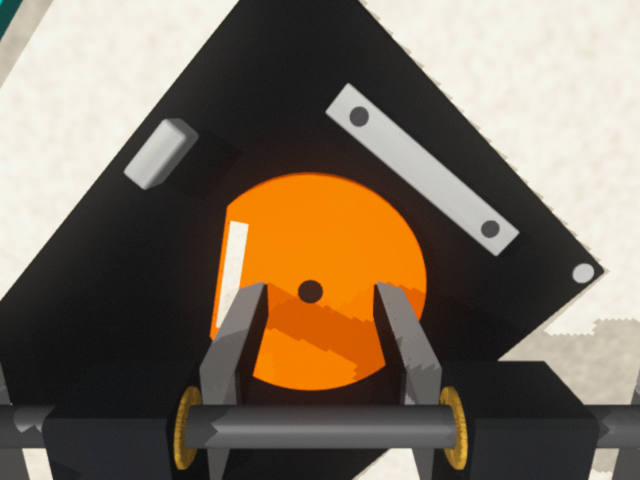

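The disc did not turn this time. The stripe is at (233,270), the bar at (425,165), and the moments suggest the left finger carries nearly all the load. I'll unload, then level the tool so both tips press equally.

Call:
{"fn": "play_rows", "kwargs": {
  "targets": [
    [0,0,-0.06,0,0,0],
    [0,0,-0.12,0,0,0],
    [0,0,-0.12,0,0,0],
    [0,0,-0.12,0,0,0]
  ]
}}

```text
clock: 10.1
tcp_pos: [0.5863, -0.0624, 0.0234]
ee_rot: [-0.0, 0.908, -0.418, -0.0]
wrist_force: [0.6, 1.0, 0.9]
finger_gap: 0.527
```

```bash
cat > f.py <<'E'
from h import *
import time
L=[]
for i in range(4):
    s=telemetry.observe(); L.append(np.r_[s['wrist_force'],s['ft_torque']]); grab_frame('wrist')
L=np.array(L); m=L.mean(0); r=rot(s); print('F tool',r.inv().apply(m[:3]).round(2),'M tool',r.inv().apply(m[3:]).round(3),'sd',L.std(0).round(2),'toolx',r.as_matrix()[:,0].round(4),'tooly',r.as_matrix()[:,1].round(4),s['tcp_pos'].round(4),s['clock'])
E
python3 f.py; python3 - <<'E'
from h import *
w=R.from_quat([.904,.427,.001,.001]); 
s=dict(tcp_pos=np.array([.5876,-.0629,.0223]),ee_rot=[.001,.904,.427,.001]); print(pose2(cv2.imread('pics/w3.png')[:,:,::-1].copy(),cam('wrist',s)))
E
```

```text
F tool [ 0.25 -0.42 -0.15] M tool [-0.111 -0.03   0.003] sd [0.61 0.62 0.49 0.01 0.03 0.03] toolx [ 6.497e-01 -7.602e-01 -4.000e-04] tooly [-7.602e-01 -6.497e-01  1.000e-04] [ 0.5864 -0.0625  0.0236] 10.25
{'stripe': (array([ 0.5636, -0.0347,  0.022 ]), np.float64(45.8), [np.float64(8.1), np.float64(53.7)]), 'dot': (array([ 0.5901, -0.0608,  0.022 ]), [np.float64(9.9), np.float64(9.9)]), 'yaw': (np.float64(135.5), np.float64(135.8), np.float64(0.0372))}
```

Phase 1 followed the tool fully at balanced load, and the slip came later as imbalance built up. I'll re-centre and set the tips parallel to the flat, then turn in short strokes with a relief lift between them.

Call:
{"fn": "play_rows", "kwargs": {
  "targets": [
    [-0.04,-0.05,-0.06,0,0,-8],
    [-0.08,-0.1,-0.1,0,0,-18],
    [-0.08,-0.1,-0.1,0,0,-28],
    [-0.08,-0.1,-0.1,0,0,-38],
    [-0.08,-0.1,-0.1,0,0,-48],
    [-0.08,-0.1,-0.1,0,0,-58],
    [-0.08,-0.1,-0.1,0,0,-68],
    [-0.08,-0.1,-0.1,0,0,-78],
    [-0.08,-0.1,-0.1,0,0,-88],
    [-0.08,-0.1,0,0,0,-90],
    [-0.08,-0.1,0,0,0,-90],
    [-0.08,-0.1,0,0,0,-90]
  ],
  "claw": 60
}}

```text
clock: 11.8
tcp_pos: [0.5871, -0.0588, 0.0237]
ee_rot: [-0.0, 0.938, 0.346, -0.0]
wrist_force: [0.0, 0.7, 0.2]
finger_gap: 0.636
```

Call:
{"fn": "play_rows", "kwargs": {
  "targets": [
    [0,0,0.04,0,0,0],
    [0,0,0.07,0,0,0],
    [0,0,0.09,0,0,0],
    [0,0,0.09,0,0,0]
  ]
}}

```text
clock: 12.3
tcp_pos: [0.5873, -0.0588, 0.0222]
ee_rot: [0.0, 0.938, 0.346, 0.0]
wrist_force: [-1.1, 0.7, 7.2]
finger_gap: 0.636
```

```bash
python3 m.py w6; python3 f.py
```

```text
{'stripe': (array([ 0.5698, -0.0263,  0.022 ]), np.float64(29.4), [np.float64(8.1), np.float64(53.9)]), 'dot': (array([ 0.588 , -0.0589,  0.022 ]), [np.float64(9.8), np.float64(9.9)]), 'yaw': (np.float64(119.1), np.float64(119.4), np.float64(0.0374))} tool yaw 40.50284046691373 [ 0.58727617 -0.05880834  0.02222937] F [-1.12962486  0.66192226  7.20467904] M [-0.010179    0.42296274 -0.01517041] q6 -0.9246455846372102
F tool [-1.14 -1.65 -6.99] M tool [ 0.288 -0.282 -0.002] sd [0.72 0.18 0.53 0.03 0.03 0.03] toolx [7.604e-01 6.494e-01 4.000e-04] tooly [ 6.494e-01 -7.604e-01  5.000e-04] [ 0.5873 -0.0588  0.0222] 12.5
```

Call:
{"fn": "play_rows", "kwargs": {
  "targets": [
    [0,0,0.01,0,0,3],
    [0,0,0.01,0,0,7],
    [0,0,0.01,0,0,11],
    [0,0,0.01,0,0,15],
    [0,0,0.01,0,0,19],
    [0,0,0.01,0,0,23],
    [0,0,0.01,0,0,27],
    [0,0,0.01,0,0,30],
    [0,0,0.01,0,0,30]
  ]
}}

```text
clock: 13.68
tcp_pos: [0.5889, -0.0598, 0.0223]
ee_rot: [0.001, 0.996, 0.092, 0.002]
wrist_force: [0.7, -1.1, 6.4]
finger_gap: 0.636
```

```bash
python3 m.py w7; python3 f.py
```

```text
{'stripe': (array([ 0.5804, -0.0204,  0.022 ]), np.float64(12.6), [np.float64(8.2), np.float64(53.4)]), 'dot': (array([ 0.5888, -0.0569,  0.022 ]), [np.float64(9.7), np.float64(9.8)]), 'yaw': (np.float64(102.9), np.float64(102.6), np.float64(0.0375))} tool yaw 10.521137777048107 [ 0.58885444 -0.05982254  0.02233193] F [ 0.73528657 -1.0878913   6.35287477] M [-0.3744985   0.18753525  0.04497418] q6 -0.4009479267033881
F tool [-0.01  1.67 -6.48] M tool [-0.332 -0.225 -0.058] sd [0.48 0.4  0.25 0.01 0.04 0.03] toolx [0.9831 0.1829 0.0033] tooly [ 0.1829 -0.9831  0.0025] [ 0.5889 -0.0598  0.0223] 13.875
```

Call:
{"fn": "play_rows", "kwargs": {
  "targets": [
    [0,0,-0.06,0,0,0],
    [0,0,-0.06,0,0,0],
    [0,0,0.01,0,0,0],
    [0,0,0.015,0,0,0],
    [-0.01,-0.005,0.015,0.02,-0.04,5],
    [-0.02,-0.01,0.015,0.04,-0.08,10],
    [-0.03,-0.015,0.015,0.06,-0.12,15],
    [-0.04,-0.02,0.015,0.08,-0.16,20],
    [-0.05,-0.03,0.015,0.11,-0.21,25],
    [-0.05,-0.03,0.015,0.11,-0.21,29],
    [-0.05,-0.03,0.015,0.11,-0.21,30]
  ]
}}

```text
clock: 15.3
tcp_pos: [0.5874, -0.0584, 0.0222]
ee_rot: [-0.001, 0.986, -0.17, 0.0]
wrist_force: [-1.3, 0.7, 10.1]
finger_gap: 0.638
```

```bash
python3 m.py w8; python3 f.py
```

```text
{'stripe': (array([ 0.6018, -0.0219,  0.022 ]), np.float64(162.7), [np.float64(8.2), np.float64(53.9)]), 'dot': (array([ 0.5906, -0.0576,  0.022 ]), [np.float64(9.7), np.float64(9.9)]), 'yaw': (np.float64(72.6), np.float64(72.7), np.float64(0.0375))} tool yaw -19.51897332739016 [ 0.58742616 -0.05844808  0.02219959] F [-1.3105572   0.74227271 10.05616878] M [-0.04336441  0.0437443   0.02329036] q6 0.12148142188489809
F tool [ -0.24  -0.17 -10.05] M tool [-0.088 -0.001  0.015] sd [0.65 0.26 0.27 0.02 0.04 0.06] toolx [ 9.427e-01 -3.336e-01  3.000e-04] tooly [-0.3336 -0.9427 -0.0017] [ 0.5874 -0.0585  0.0222] 15.5
```

That followed the full 30°. The load is balanced, so I'll keep turning.

Call:
{"fn": "play_rows", "kwargs": {
  "targets": [
    [0,0,0,0,0,2],
    [0,0,0,0,0,6],
    [0,0,0,0,0,10],
    [0,0,0,0,0,14],
    [0,0,0,0,0,18],
    [0,0,0,0,0,22],
    [0,0,0,0,0,26],
    [0,0,0,0,0,30],
    [0,0,0,0,0,34],
    [0,0,0,0,0,36]
  ]
}}

```text
clock: 16.8
tcp_pos: [0.5877, -0.0584, 0.0222]
ee_rot: [-0.001, 0.885, -0.466, 0.0]
wrist_force: [0.3, 0.6, 9.9]
finger_gap: 0.644
```

```bash
python3 m.py w9; python3 f.py
```

```text
{'stripe': (array([ 0.6219, -0.0373,  0.022 ]), np.float64(126.6), [np.float64(8.2), np.float64(53.9)]), 'dot': (array([ 0.5918, -0.0596,  0.022 ]), [np.float64(9.8), np.float64(9.9)]), 'yaw': (np.float64(36.6), np.float64(36.6), np.float64(0.0375))} tool yaw -55.54301527756071 [ 0.58767617 -0.05843003  0.0222358 ] F [0.25171457 0.56391212 9.91738284] M [-0.03169305  0.04723537  0.1297931 ] q6 0.7503063312079078
F tool [-0.1  -0.66 -9.55] M tool [-0.106  0.068  0.056] sd [0.63 0.55 0.3  0.02 0.01 0.04] toolx [ 5.665e-01 -8.241e-01 -5.000e-04] tooly [-0.8241 -0.5665 -0.0019] [ 0.5876 -0.0585  0.0222] 17.0
```

Call:
{"fn": "play_rows", "kwargs": {
  "targets": [
    [0,0,0,0,0,2],
    [0,0,0,0,0,6],
    [0,0,0,0,0,10],
    [0,0,0,0,0,14],
    [0,0,0,0,0,18],
    [0,0,0,0,0,22],
    [0,0,0,0,0,26],
    [0,0,0,0,0,30],
    [0,0,0,0,0,34],
    [0,0,0,0,0,35],
    [0,0,0,0,0,35]
  ]
}}

```text
clock: 18.42
tcp_pos: [0.5879, -0.0586, 0.0222]
ee_rot: [0.001, -0.704, 0.71, -0.0]
wrist_force: [1.2, -0.0, 8.6]
finger_gap: 0.637
```

```bash
python3 m.py w10; python3 f.py
```

```text
{'stripe': (array([ 0.6291, -0.0608,  0.022 ]), np.float64(91.6), [np.float64(8.2), np.float64(53.8)]), 'dot': (array([ 0.5919, -0.0619,  0.022 ]), [np.float64(9.9), np.float64(10.3)]), 'yaw': (np.float64(1.6), np.float64(1.6), np.float64(0.0373))} tool yaw -90.47731577622424 [ 0.5878718  -0.0585794   0.02220915] F [ 1.16962848 -0.03300245  8.58153929] M [-0.18157039  0.02433595 -0.02593175] q6 1.3600751245319014
F tool [-0.18 -1.04 -9.3 ] M tool [-0.012  0.142 -0.021] sd [0.11 0.58 0.35 0.02 0.05 0.02] toolx [-0.0083 -1.     -0.0012] tooly [-1.      0.0083 -0.0017] [ 0.5879 -0.0586  0.0222] 18.625
```

View pics/w10.png

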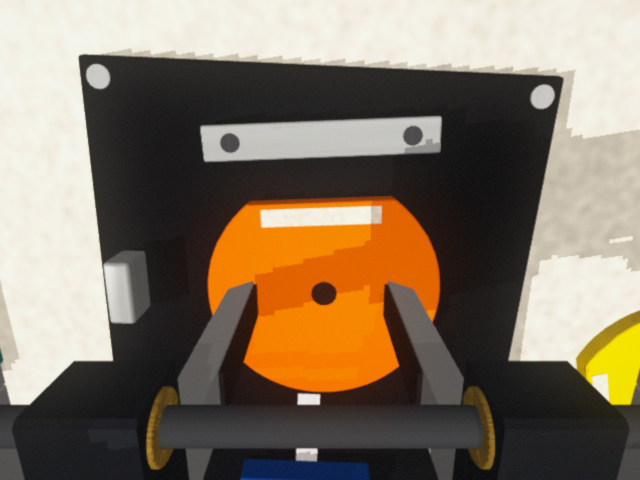

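The disc is now about square to the bar. The bar's front edge runs from (204,162) to (441,151), and the disc flat is at about (320,201) with the dot at (323,293). I'll work out the bar's pose and the remaining gap.

```bash
python3 - <<'E'
from h import *
s=telemetry.observe(); c=cam('wrist',s); im=cv2.imread('pics/w10.png')[:,:,::-1]
g=im.astype(int).max(2); sat=im.astype(int).max(2)-im.astype(int).min(2)
# front top edge of the bar: last bright row per column
P=[]
for u in range(212,435,6):
    col=g[120:180,u]; k=np.where(np.diff(col)<-40)[0]
    if len(k): P.append((u,120+k[-1]+.5))
W=np.array([toW(c,u,v,.026)[:2] for u,v in P]); p=np.polyfit(W[:,1],W[:,0],1); r=W[:,0]-np.polyval(p,W[:,1]); k=abs(r)<.0015; p=np.polyfit(W[k,1],W[k,0],1)
E=[toW(c,204,161,.026)[:2],toW(c,441,152,.026)[:2]]; print(len(P),k.sum(),'bar normal yaw',-np.degrees(np.arctan(p[0])),'x at y=-.06',np.polyval(p,-.06),'ends',np.round(E,4))
H=[toW(c,u,v,.022)[:2] for u,v in ((249,202),(391,197))]; print('flat corners',np.round(H,4))
E
```

```text
38 38 bar normal yaw 1.8317544673678716 x at y=-.06 0.6554636918425453 ends [[ 0.6543 -0.0119]
 [ 0.6573 -0.1114]]
flat corners [[ 0.6359 -0.0291]
 [ 0.6376 -0.0919]]
```

Call:
{"fn": "play_rows", "kwargs": {
  "targets": [
    [0,-0.04,0,0,0,0],
    [0,-0.1,0,0,0,0],
    [0,-0.17,0,0,0,0],
    [0,-0.24,0,0,0,0],
    [0,-0.31,0,0,0,0],
    [0,-0.38,0,0,0,0],
    [0,-0.45,0,0,0,0],
    [0,-0.51,0,0,0,0],
    [0,-0.55,0,0,0,0],
    [0,-0.55,0,0,0,0]
  ]
}}

```text
clock: 19.92
tcp_pos: [0.602, -0.0585, 0.0222]
ee_rot: [-0.001, -0.704, 0.71, 0.002]
wrist_force: [-3.0, -0.1, 13.5]
finger_gap: 0.639
```

```bash
python3 m.py w11; python3 f.py
```

```text
{'stripe': (array([ 0.6431, -0.0607,  0.022 ]), np.float64(91.6), [np.float64(8.2), np.float64(53.8)]), 'dot': (array([ 0.606 , -0.0616,  0.022 ]), [np.float64(10.3), np.float64(10.3)]), 'yaw': (np.float64(1.3), np.float64(1.6), np.float64(0.0372))} tool yaw -90.45857316628985 [ 0.6019651  -0.05854263  0.02219822] F [-3.02785827 -0.08569406 13.52272733] M [-0.25358025  0.79974433 -0.00895029] q6 1.3658016504945771
F tool [ -0.08   3.19 -12.39] M tool [-0.803  0.219  0.032] sd [0.26 0.28 0.07 0.03 0.01 0.03] toolx [-0.008  -1.     -0.0014] tooly [-1.     0.008  0.003] [ 0.602  -0.0586  0.0222] 20.125
```

Call:
{"fn": "play_rows", "kwargs": {
  "targets": [
    [0,0,-0.5,0,0,0],
    [0,0,-1.2,0,0,0],
    [0.07,0.8,-1.2,-0.1,0.2,0],
    [0.15,1.6,-1.2,-0.1,0.2,0],
    [0.15,2.5,-1.2,-0.1,0.2,0],
    [0.15,2.6,-1.2,-0.1,0.2,0],
    [0.15,2.6,-1.2,-0.1,0.2,0]
  ],
  "claw": 0
}}

```text
clock: 21.05
tcp_pos: [0.5253, -0.0624, 0.0569]
ee_rot: [-0.002, -0.704, 0.71, 0.001]
wrist_force: [-0.1, -0.2, -0.7]
finger_gap: 0.006
```

```bash
python3 m.py w12; python3 f.py; python3 - <<'E'
from h import *
s=telemetry.observe(); c=cam('wrist',s); im=cv2.imread('pics/w12.png')[:,:,::-1].copy()
print('fin tip px',toP(c,s['tcp_pos'])); hsv=cv2.cvtColor(im,cv2.COLOR_RGB2HSV)
b=(hsv[...,0]>105)&(hsv[...,0]<130)&(hsv[...,1]>150); print('blue bbox',cv2.boundingRect(b.astype(np.uint8)))
E
```

```text
{'stripe': (array([ 0.6432, -0.0608,  0.022 ]), np.float64(91.6), [np.float64(8.1), np.float64(53.8)]), 'dot': (array([ 0.6057, -0.0617,  0.022 ]), [np.float64(9.6), np.float64(9.9)]), 'yaw': (np.float64(1.3), np.float64(1.6), np.float64(0.0376))} tool yaw -90.49099079411629 [ 0.52531801 -0.0623986   0.0569311 ] F [-0.14558573 -0.23468269 -0.70860722] M [ 0.01846906  0.14737452 -0.01073723] q6 1.3327239059609655
F tool [-0.49 -0.07 -0.12] M tool [-0.133 -0.021  0.01 ] sd [0.37 0.32 0.37 0.02 0.02 0.02] toolx [-0.0082 -1.      0.0014] tooly [-1.      0.0082  0.0043] [ 0.5253 -0.0624  0.0566] 21.25
fin tip px (np.float64(316.666992353673), np.float64(301.0672963864615))
blue bbox (237, 329, 123, 67)
```

Call:
{"fn": "play_rows", "kwargs": {
  "targets": [
    [0,0,0.4,0,0,0],
    [0,0,0.8,0,0,0],
    [0,0,1.1,0,0,0],
    [0,0,1.25,0,0,0],
    [0,0,1.33,0,0,0],
    [0,0,1.33,0,0,0]
  ]
}}

```text
clock: 22.05
tcp_pos: [0.524, -0.0623, 0.0167]
ee_rot: [-0.002, -0.704, 0.71, 0.001]
wrist_force: [-0.8, 0.0, -0.4]
finger_gap: 0.004
```

Call:
{"fn": "play_rows", "kwargs": {
  "targets": [
    [0,-0.1,0,0,0,0],
    [0,-0.2,0,0,0,0],
    [0,-0.3,0,0,0,0],
    [0,-0.4,0,0,0,0],
    [0,-0.48,0,0,0,0],
    [0,-0.54,0,0,0,0],
    [0,-0.59,0,0,0,0],
    [0,-0.63,0,0,0,0],
    [0,-0.66,0,0,0,0],
    [0,-0.69,0,0,0,0],
    [0,-0.71,0,0,0,0],
    [0,-0.71,0,0,0,0]
  ]
}}

```text
clock: 23.55
tcp_pos: [0.5454, -0.0625, 0.0166]
ee_rot: [-0.002, -0.704, 0.71, 0.001]
wrist_force: [-0.0, 0.8, 0.6]
finger_gap: 0.005
```

```bash
python3 m.py w13; python3 f.py
```

```text
{'stripe': (array([ 0.6481, -0.0611,  0.022 ]), np.float64(91.3), [np.float64(8.2), np.float64(53.6)]), 'dot': (array([ 0.6106, -0.0621,  0.022 ]), [np.float64(10.2), np.float64(10.2)]), 'yaw': (np.float64(1.6), np.float64(1.3), np.float64(0.0375))} tool yaw -90.47795345244285 [ 0.54535121 -0.062483    0.0165788 ] F [-0.01486636  0.77010452  0.59662978] M [-0.05387425  0.18573986  0.02432537] q6 1.341852298545888
F tool [0.31 0.19 0.13] M tool [-0.158  0.009 -0.   ] sd [0.39 0.48 0.23 0.01 0.03 0.03] toolx [-0.0084 -1.      0.0013] tooly [-1.      0.0084  0.0049] [ 0.5453 -0.0625  0.0166] 23.75
```

Call:
{"fn": "play_rows", "kwargs": {
  "targets": [
    [0,-0.01,0,0,0,0],
    [0,-0.02,0,0,0,0],
    [0,-0.03,0,0,0,0],
    [0,-0.03,0,0,0,0]
  ]
}}

```text
clock: 24.3
tcp_pos: [0.546, -0.0625, 0.0165]
ee_rot: [-0.002, -0.704, 0.71, 0.002]
wrist_force: [-0.8, 0.8, 0.1]
finger_gap: 0.005
```

Call:
{"fn": "play_rows", "kwargs": {
  "targets": [
    [0,-0.01,0,0,0,0],
    [0,-0.02,0,0,0,0],
    [0,-0.02,0,0,0,0]
  ]
}}

```text
clock: 24.68
tcp_pos: [0.5461, -0.0625, 0.0164]
ee_rot: [-0.003, -0.704, 0.71, 0.002]
wrist_force: [-1.5, 0.1, 1.2]
finger_gap: 0.007
```

Call:
{"fn": "play_rows", "kwargs": {
  "targets": [
    [0,-0.015,0,0,0,0],
    [0,-0.03,0,0,0,0],
    [0,-0.03,0,0,0,0]
  ]
}}

```text
clock: 25.05
tcp_pos: [0.5463, -0.0625, 0.0163]
ee_rot: [-0.003, -0.704, 0.71, 0.002]
wrist_force: [-5.0, -0.0, 3.0]
finger_gap: 0.007
```

Call:
{"fn": "play_rows", "kwargs": {
  "targets": [
    [0,-0.015,0,0,0,0],
    [0,-0.03,0,0,0,0],
    [0,-0.03,0,0,0,0]
  ]
}}

```text
clock: 25.42
tcp_pos: [0.5463, -0.0624, 0.0162]
ee_rot: [-0.004, -0.704, 0.71, 0.003]
wrist_force: [-6.3, -1.2, 2.8]
finger_gap: 0.009
```

Call:
{"fn": "play_rows", "kwargs": {
  "targets": [
    [0,-0.005,0,0,0,0],
    [0,-0.005,0,0,0,0],
    [0,-0.005,0,0,0,0],
    [0,-0.005,0,0,0,0],
    [0,-0.005,0,0,0,0],
    [0,-0.005,0,0,0,0]
  ]
}}

```text
clock: 26.18
tcp_pos: [0.5463, -0.0624, 0.0162]
ee_rot: [-0.004, -0.704, 0.71, 0.003]
wrist_force: [-6.0, -1.1, 3.5]
finger_gap: 0.005
```

```bash
python3 m.py w14; python3 f.py; python3 - <<'E'
import cv2
im=cv2.imread('pics/w14.png'); cv2.imwrite('pics/w14b.png',cv2.resize(im[110:310,180:460],None,fx=2.8,fy=2.8,interpolation=cv2.INTER_CUBIC))
E
```

```text
{'stripe': (array([ 0.6488, -0.0611,  0.022 ]), np.float64(91.4), [np.float64(8.2), np.float64(53.8)]), 'dot': (array([ 0.6113, -0.062 ,  0.022 ]), [np.float64(9.9), np.float64(10.3)]), 'yaw': (np.float64(1.4), np.float64(1.4), np.float64(0.0375))} tool yaw -90.45125795330718 [ 0.54634308 -0.0624316   0.01621384] F [-5.99208994 -1.11956547  3.47746358] M [-0.23643107  1.40274068  0.01150046] q6 1.3432717673082015
F tool [ 1.23  6.81 -3.63] M tool [-1.38   0.233 -0.012] sd [0.66 0.27 0.59 0.01 0.03 0.04] toolx [-0.008  -1.      0.0011] tooly [-0.9999  0.008   0.0097] [ 0.5464 -0.0624  0.0162] 26.375
```

View pics/w14b.png

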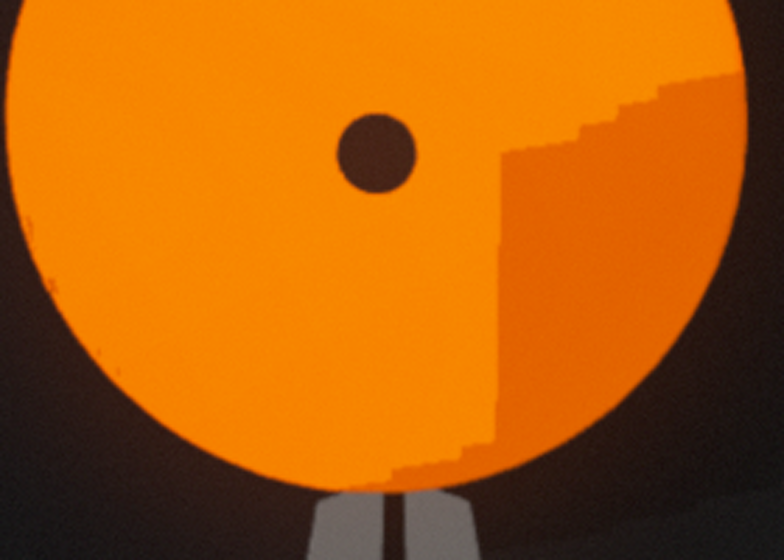

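The push reads about 6 N and the disc dot is at x=0.611, against 0.6115 expected when seated. My crop missed the flat, so I'll check that edge.

```bash
python3 - <<'E'
import cv2
im=cv2.imread('pics/w14.png'); cv2.imwrite('pics/w14c.png',cv2.resize(im[0:130,180:460],None,fx=2.8,fy=2.8,interpolation=cv2.INTER_CUBIC))
E
```

```text
(no output)
```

View pics/w14c.png

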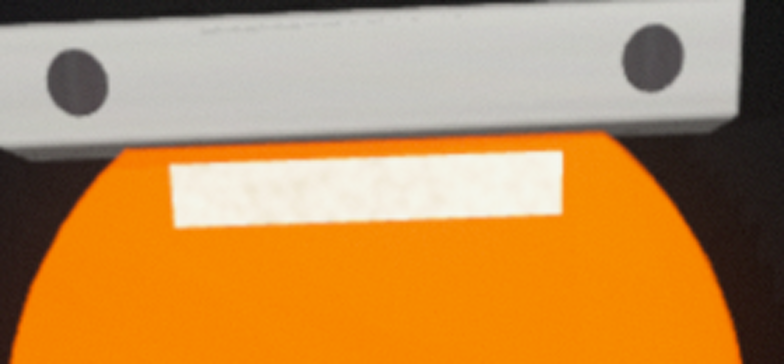

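The flat touches the bar along its whole length in this crop, with no dark gap from (127,150) to (603,134). Next I back off, lift and go above the keeper's fin.

Call:
{"fn": "play_rows", "kwargs": {
  "targets": [
    [0,0.1,0,0,0,0],
    [0,0.3,0,0,0,0],
    [0,0.6,0,0,0,0],
    [0,0.7,-0.5,0,0,0],
    [0,0.7,-2,0,0,0],
    [-0.2,1.6,-3,0,0,1],
    [-0.46,2.9,-3,0,0,2.4],
    [-0.46,2.9,-3,0,0,2.4],
    [-0.46,2.9,-3,0,0,2.4],
    [-0.46,2.9,-3,0,0,2.4]
  ],
  "claw": 0
}}

```text
clock: 27.68
tcp_pos: [0.4636, -0.0482, 0.1072]
ee_rot: [-0.002, -0.689, 0.725, 0.001]
wrist_force: [-0.4, -0.3, -0.2]
finger_gap: 0.003
```

```bash
python3 m.py w15; python3 - <<'E'
from h import *
s=telemetry.observe(); c=cam('wrist',s); im=cv2.imread('pics/w15.png')[:,:,::-1].copy(); hsv=cv2.cvtColor(im,cv2.COLOR_RGB2HSV)
y=(hsv[...,0]>22)&(hsv[...,0]<35)&(hsv[...,1]>150); n,l,st,ce=cv2.connectedComponentsWithStats(y.astype(np.uint8))
for i in range(1,n):
    if st[i,4]>50: print(st[i],ce[i],toW(c,*ce[i],.055),line(l==i,c,.055)[1:])
E
```

```text
{'stripe': None, 'dot': (array([ 0.6084, -0.0617,  0.022 ]), [np.float64(4.6), np.float64(10.3)])} tool yaw -92.87980284025456 [ 0.46359712 -0.04823565  0.10724255] F [-0.40949409 -0.28000844 -0.15347686] M [-0.00918329  0.12266591 -0.0245101 ] q6 1.3713551165996147
[  544    53    96   171 12198] [600.15387768 140.39760616] [ 0.52696462 -0.20625414  0.055     ] (np.float64(9.760391125182622), array([[ 0.57268812, -0.17089296,  0.055     ],
       [ 0.57024057, -0.21984342,  0.055     ],
       [ 0.47882299, -0.2355689 ,  0.055     ],
       [ 0.48159137, -0.18057782,  0.055     ]]))
[309 239  24  48 983] [320.48524924 261.57985758] [ 0.46440749 -0.05010306  0.055     ] (np.float64(177.6062760879981), array([[ 0.47877551, -0.04408506,  0.055     ],
       [ 0.47809772, -0.05753902,  0.055     ],
       [ 0.44834038, -0.05629508,  0.055     ],
       [ 0.44904394, -0.04236071,  0.055     ]]))
```

Call:
{"fn": "play_rows", "kwargs": {
  "targets": [
    [0.04,0.12,0,0,0,0],
    [0.04,0.12,0.4,0,0,0],
    [0.04,0.12,1,0,0,0],
    [0.04,0.12,1.6,0,0,0],
    [0.04,0.12,2.1,0,0,0],
    [0.04,0.12,2.4,0,0,0],
    [0.04,0.12,2.5,0,0,0],
    [0.04,0.12,2.5,0,0,0],
    [0.04,0.12,2.5,0,0,0]
  ],
  "claw": 40
}}

```text
clock: 28.85
tcp_pos: [0.4587, -0.0491, 0.0324]
ee_rot: [-0.002, -0.689, 0.725, 0.001]
wrist_force: [0.7, -1.2, 0.5]
finger_gap: 0.418
```

Call:
{"fn": "play_rows", "kwargs": {
  "targets": [
    [0,0,0,0,0,0],
    [0,0,0,0,0,0],
    [0,0,0,0,0,0],
    [0,0,0,0,0,0]
  ],
  "claw": 10
}}

```text
clock: 29.35
tcp_pos: [0.4583, -0.0484, 0.0322]
ee_rot: [-0.002, -0.689, 0.725, 0.002]
wrist_force: [-0.1, 3.6, 1.5]
finger_gap: 0.146
```

Call:
{"fn": "play_rows", "kwargs": {
  "targets": [
    [0,-0.1,0,0,0,0],
    [0,-0.3,0,0,0,0],
    [0,-0.5,0,0,0,0],
    [0,-0.7,0,0,0,0],
    [0,-0.9,0,0,0,0],
    [0,-1.1,0,0,0,0],
    [0,-1.3,0,0,0,0],
    [0,-1.5,0,0,0,0],
    [0,-1.7,0,0,0,0],
    [0,-1.85,0,0,0,0],
    [0,-1.95,0,0,0,0],
    [0,-2,0,0,0,0]
  ]
}}

```text
clock: 30.85
tcp_pos: [0.5182, -0.0515, 0.0321]
ee_rot: [-0.002, -0.689, 0.725, 0.002]
wrist_force: [-1.8, 3.5, 5.6]
finger_gap: 0.148
```

Call:
{"fn": "play_rows", "kwargs": {
  "targets": [
    [0,-0.04,0,0,0,0],
    [0,-0.08,0,0,0,0],
    [0,-0.11,0,0,0,0],
    [0,-0.14,0,0,0,0],
    [0,-0.14,0,0,0,0]
  ]
}}

```text
clock: 31.48
tcp_pos: [0.5224, -0.0516, 0.0321]
ee_rot: [-0.002, -0.689, 0.725, 0.002]
wrist_force: [-2.1, 4.1, 5.5]
finger_gap: 0.144
```

```bash
python3 f.py; python3 - <<'E'
from h import *
s=telemetry.observe(); c=cam('wrist',s); im=grab_frame('wrist'); cv2.imwrite('pics/w16.png',im[:,:,::-1])
# blue front top edge and disc rim
hsv=cv2.cvtColor(im,cv2.COLOR_RGB2HSV); b=(hsv[...,0]>105)&(hsv[...,0]<130)&(hsv[...,1]>150); o=(hsv[...,0]>4)&(hsv[...,0]<19)&(hsv[...,1]>150); b[:,:200]=0;b[:,450:]=0
for u in range(270,375,15):
    B=np.where(b[:400,u])[0]; O=np.where(o[:400,u])[0]
    print(u,B[:1],O[-1:], (toW(c,u,O[-1],.022)[0].round(4) if len(O) else ''), (toW(c,u,B[0],.026)[0].round(4),toW(c,u,B[0],.012)[0].round(4)) if len(B) else '')
E
```

```text
F tool [-3.52  1.9  -5.55] M tool [-0.425 -0.653  0.032] sd [0.38 0.77 0.29 0.02 0.01 0.02] toolx [-5.050e-02 -9.987e-01  6.000e-04] tooly [-0.9987  0.0505  0.0052] [ 0.5224 -0.0516  0.0321] 31.625
270 [237] [211] 0.5651 (np.float64(0.5535), np.float64(0.5495))
285 [239] [218] 0.5613 (np.float64(0.5522), np.float64(0.548))
300 [239] [223] 0.5586 (np.float64(0.5518), np.float64(0.5477))
315 [240] [225] 0.5572 (np.float64(0.551), np.float64(0.5467))
330 [242] [226] 0.5564 (np.float64(0.5497), np.float64(0.5453))
345 [238] [225] 0.5565 (np.float64(0.5513), np.float64(0.547))
360 [238] [392] 0.4629 (np.float64(0.5509), np.float64(0.5467))
```

Call:
{"fn": "play_rows", "kwargs": {
  "targets": [
    [0,-0.04,0,0,0,0],
    [0,-0.08,0,0,0,0],
    [0,-0.11,0,0,0,0],
    [0,-0.13,0,0,0,0],
    [0,-0.13,0,0,0,0]
  ]
}}

```text
clock: 32.35
tcp_pos: [0.5263, -0.0518, 0.0321]
ee_rot: [-0.002, -0.689, 0.725, 0.002]
wrist_force: [-2.2, 3.7, 5.9]
finger_gap: 0.147
```

Call:
{"fn": "play_rows", "kwargs": {
  "targets": [
    [0,-0.02,0,0,0,0],
    [0,-0.04,0,0,0,0],
    [0,-0.04,0,0,0,0]
  ]
}}

```text
clock: 32.72
tcp_pos: [0.5275, -0.0519, 0.0321]
ee_rot: [-0.002, -0.689, 0.725, 0.002]
wrist_force: [-0.7, 4.6, 5.8]
finger_gap: 0.143
```

Call:
{"fn": "play_rows", "kwargs": {
  "targets": [
    [0,-0.015,0,0,0,0],
    [0,-0.03,0,0,0,0],
    [0,-0.03,0,0,0,0]
  ]
}}

```text
clock: 33.1
tcp_pos: [0.5283, -0.052, 0.0321]
ee_rot: [-0.002, -0.689, 0.725, 0.002]
wrist_force: [-2.5, 2.5, 5.7]
finger_gap: 0.146
```

Call:
{"fn": "play_rows", "kwargs": {
  "targets": [
    [0,-0.01,0,0,0,0],
    [0,-0.02,0,0,0,0],
    [0,-0.02,0,0,0,0]
  ]
}}

```text
clock: 33.48
tcp_pos: [0.529, -0.052, 0.0321]
ee_rot: [-0.002, -0.689, 0.725, 0.002]
wrist_force: [-0.9, 4.9, 5.8]
finger_gap: 0.147
```

Call:
{"fn": "play_rows", "kwargs": {
  "targets": [
    [0,-0.01,0,0,0,0],
    [0,-0.02,0,0,0,0],
    [0,-0.02,0,0,0,0]
  ]
}}

```text
clock: 33.85
tcp_pos: [0.5295, -0.052, 0.0321]
ee_rot: [-0.002, -0.689, 0.725, 0.002]
wrist_force: [-1.5, 3.1, 6.6]
finger_gap: 0.147
```

Call:
{"fn": "play_rows", "kwargs": {
  "targets": [
    [0,-0.01,0,0,0,0],
    [0,-0.02,0,0,0,0],
    [0,-0.02,0,0,0,0]
  ]
}}

```text
clock: 34.22
tcp_pos: [0.5297, -0.052, 0.0321]
ee_rot: [-0.002, -0.689, 0.725, 0.002]
wrist_force: [-1.8, 2.3, 7.0]
finger_gap: 0.148
```

Call:
{"fn": "play_rows", "kwargs": {
  "targets": [
    [0,-0.01,0,0,0,0],
    [0,-0.02,0,0,0,0],
    [0,-0.02,0,0,0,0]
  ]
}}

```text
clock: 34.6
tcp_pos: [0.5298, -0.052, 0.0321]
ee_rot: [-0.003, -0.689, 0.725, 0.002]
wrist_force: [-3.4, 3.0, 8.2]
finger_gap: 0.147
```

Call:
{"fn": "play_rows", "kwargs": {
  "targets": [
    [0,-0.01,0,0,0,0],
    [0,-0.02,0,0,0,0],
    [0,-0.02,0,0,0,0]
  ]
}}

```text
clock: 34.98
tcp_pos: [0.5298, -0.052, 0.0321]
ee_rot: [-0.003, -0.689, 0.725, 0.003]
wrist_force: [-4.4, 2.5, 7.7]
finger_gap: 0.142
```

```bash
python3 f.py; python3 - <<'E'
from h import *
s=telemetry.observe(); c=cam('wrist',s); im=grab_frame('wrist'); cv2.imwrite('pics/w17.png',im[:,:,::-1]); print(pose2(im,c))
cv2.imwrite('pics/w17b.png',cv2.resize(im[0:270,160:480,::-1],None,fx=2.2,fy=2.2,interpolation=cv2.INTER_CUBIC))
E
```

```text
F tool [-2.7   4.47 -8.62] M tool [-0.849 -0.585  0.047] sd [0.12 0.26 0.8  0.02 0.01 0.04] toolx [-5.020e-02 -9.987e-01  7.000e-04] tooly [-0.9987  0.0502  0.0081] [ 0.5298 -0.052   0.0321] 35.125
{'stripe': (array([ 0.6488, -0.061 ,  0.022 ]), np.float64(91.6), [np.float64(8.2), np.float64(53.7)]), 'dot': (array([ 0.6115, -0.0619,  0.022 ]), [np.float64(10.0), np.float64(10.2)]), 'yaw': (np.float64(1.3), np.float64(1.6), np.float64(0.0373))}
```

View pics/w17b.png

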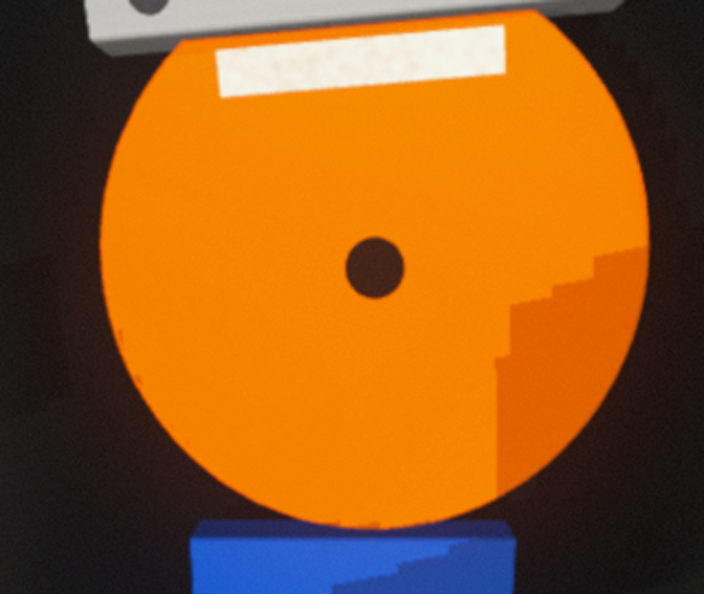

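In this view the flat lies on the bar, and the keeper's face touches the rim at about (375,527). I'll release and lift straight up.

Call:
{"fn": "play_rows", "kwargs": {
  "targets": [
    [0,0,0,0,0,0],
    [0,0,0,0,0,0],
    [0,0,0,0,0,0],
    [0,0,0,0,0,0]
  ],
  "claw": 36
}}

```text
clock: 35.72
tcp_pos: [0.5314, -0.0529, 0.0315]
ee_rot: [-0.002, -0.689, 0.725, 0.001]
wrist_force: [-0.4, 0.3, 0.7]
finger_gap: 0.382
```

Call:
{"fn": "play_rows", "kwargs": {
  "targets": [
    [0,0,-0.3,0,0,0],
    [0,0,-0.8,0,0,0],
    [0,0,-1.6,0,0,0],
    [0,0,-2.6,0,0,0],
    [0,0,-3.6,0,0,0],
    [0,0,-4,0,0,0],
    [0,0,-4,0,0,0],
    [0,0,-4,0,0,0]
  ]
}}

```text
clock: 36.72
tcp_pos: [0.5311, -0.0523, 0.1506]
ee_rot: [-0.003, -0.689, 0.725, 0.002]
wrist_force: [-0.1, -1.3, -0.5]
finger_gap: 0.378
```

```bash
python3 m.py w18; python3 - <<'E'
from h import *
im=cv2.imread('pics/w18.png'); s=telemetry.observe(); u,v=map(int,toP(cam('wrist',s),(.605,-.06,.02))); print(u,v)
cv2.imwrite('pics/w18b.png',cv2.resize(im[max(0,v-120):v+120,max(0,u-130):u+130],None,fx=2.4,fy=2.4,interpolation=cv2.INTER_CUBIC))
E
```

```text
{'stripe': (array([ 0.6489, -0.0609,  0.022 ]), np.float64(91.5), [np.float64(8.1), np.float64(53.5)]), 'dot': (array([ 0.6116, -0.0619,  0.022 ]), [np.float64(9.3), np.float64(9.6)]), 'yaw': (np.float64(1.5), np.float64(1.5), np.float64(0.0373))} tool yaw -92.87920967549718 [ 0.53111025 -0.05231394  0.15063945] F [-0.12272427 -1.29724424 -0.47117288] M [-0.02559956  0.09021918 -0.01750347] q6 1.395049841200898
323 129
```

View pics/w18b.png

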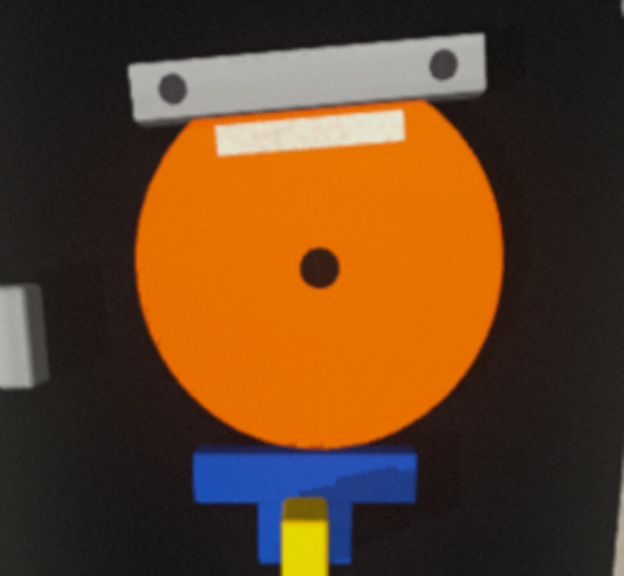

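After release the disc is still flush against the bar, the keeper still touches the rim at (319,447), the gripper is clear, and the gauge block at (20,335) is untouched. I'm handing the job in.

```bash
python3 -c "
from rig import bot; print(bot.close_job())"
```

```text
the job is handed in; nothing more can be done
None
```

The job is handed in, at about 37 s of the 72 s allowed. The disc's flat lies against the bar and the keeper touches the opposite rim; no verdict was reported.

**Turning:** I turned the disc about 164° with both fingertips pressing lightly on its top, then slid it to within 5 mm of the bar. Two strokes slipped because one fingertip carried nearly all the load. I levelled the tool and pressed again, and after that it followed fully. The press peaked at about 13.5 N at the wrist (limit 25 N).

**Seating:** I pushed the rim with the shut fingers at about 6 N for roughly a second, with the keeper still open.

**Keeper:** I slid the keeper up by its fin until it met the disc, with about 4.5 N at the wrist, then opened the fingers and lifted straight up.

**Last checks:**
- The disc's black dot was at x = 0.6116 m, against about 0.6115 m expected when seated.
- The disc read 1.5° against 1.8° for the bar, which is within measuring error. The close-ups showed no gap along the flat or at the keeper.
- The wrist force was near zero after release, and the gauge block in view was unmoved. I did not take a final top view of the rest of the desk.
- The force of the disc on the bar was not measured directly, only from the wrist reading.

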